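Load the spring balance into its window and hold the distance sensor over it

TASK

Set the 200 g steel masses gently upright and side by side on the pan of the spring balance, one at a time, until its pointer comes to rest between the two limit fingers of the marker; do not drive the pan onto its bottom stop and leave the marker as it is set. Then draw the white distance sensor out of its charging dock, turn it level with its measuring face looking straight down, and finish while holding it still, the face over the middle of the pan and about 12 cm above it, touching neither pan nor masses. Leave the other things on the desk where they are.

Things in the scene. Friction and masses are not known exactly. Their poses are not given: they have to be found in the camera images.
- balance: Compression-spring balance, fixed to the desk. Grey base plate 150 x 215 mm, upper face 18 mm up; its origin is on the desk under the centre of the round pan; z up; the graduated square aluminium post (12 mm, top 213 mm up) stands 100 mm from the pan's centre along the balance's +y.
- pan_top (a point): Centre of the upper face of the balance's round flat pan (124 mm across, 5 mm thick, rubber mat on it, no rim). Its height is 181 mm when empty.
- pan (a joint): How far the pan has been pressed down, in m: 0 empty, bottom stop at 0.080. The spring gives 80 N/m and its damping settles the pan in about half a second, so one mass set on it sinks it 24.5 mm, two 49 mm; three nearly reach the stop. The pan only moves straight down and up.
- pointer (a point): Tip of the dark flat steel pointer (2.5 mm thick) fixed under the pan's edge on the post's side; it sinks with the pan.
- window (a point): Middle of the window between the two thin steel limit fingers of the black sliding marker clamped on the post, axes as the balance's. The fingers' facing edges are 34 mm apart, 17 mm above and 17 mm below this point; the pointer's tip passes beside them. The pointer is inside the window when its height is within 15.5 mm of this point.
- marker (a joint): Where the marker is clamped, in m below the empty pan's pointer: the value of the pan's travel that brings the pointer to the middle of the window. Set beforehand; it stays as set.
- sensor_mid (a point): Centre of the hand-held distance sensor: a white plastic bar 140 x 34 x 24 mm (its x, y, z) of about 100 g. x runs along the bar to its head, z points out of its back (glass display); the round measuring face is on the opposite broad side, -z. At the start it stands with its tail in the dock, head up, leaning about 30 degrees from upright, with the measuring face on the overhanging side.
- sensor_face (a point): Centre of the sensor's round measuring face (27 mm across, dark with a brass disc), 50 mm from the bar's centre towards its head (x) and 16 mm from it to -z; axes as the bar's: z up means that the face looks straight down.
- dock: Charging dock of the sensor, grey plastic, fixed, 115 x 78 mm; origin on the desk under its centre. Its sleeve encloses the last 45 mm of the sensor's tail with 1 to 1.5 mm play and opens along the bar's x; the bar slides out along its own length. The sensor leans towards the dock's +x.
- mass1_mid (a point): Middle (21 mm above its foot) of a 200 g steel mass, one of three alike: upright cylinder 32 mm across and 30 mm high, with a neck and an 18 mm knob on top, 42 mm in all. Stands upright on the desk at the start.
- mass2_mid (a point): Middle (21 mm above its foot) of a 200 g steel mass, one of three alike: upright cylinder 32 mm across and 30 mm high, with a neck and an 18 mm knob on top, 42 mm in all. Stands upright on the desk at the start.
- mass3_mid (a point): Middle (21 mm above its foot) of a 200 g steel mass, one of three alike: upright cylinder 32 mm across and 30 mm high, with a neck and an 18 mm knob on top, 42 mm in all. Stands upright on the desk at the start.
- board: Bare black circuit board, 52 x 42 x 8 mm, lying among the masses. Origin at the centre of its underside. Not part of the job.
- cells: Black holder with two battery cells, 54 x 32 x 17 mm, among the masses. Origin at the centre of its underside. Not part of the job.
- usb: USB stick, orange with a steel plug, 52 x 18 x 9 mm, among the masses. Origin at the centre of its underside. Not part of the job.
- mouse: Black computer mouse, 95 x 58 x 33 mm, on its mat. Origin at the centre of its underside. Not part of the job.
- phone: Phone, 150 x 72 x 9 mm, lying on the desk. Origin at the centre of its underside. Not part of the job.
- ramekin: White ceramic ramekin, 84 mm across, 50 mm high. Origin at the centre of its underside. Not part of the job.
- pencil: Black pencil, 170 mm long, on a sheet of paper. Origin at the centre of its underside. Not part of the job.

How it is judged:
By the outcome, as a careful person would: the job done as asked, in the order asked, and still so for the second after the job is handed in, while the arm keeps its last pose, push and grip.
It also fails if it takes over 72 s, if anything falls off the work surface, if the arm or the gripper's body presses on something with over 40 N, if the wrist force passes 120 N, or if a joint passes its speed limit or range.

ROBOT

A 6-joint arm with a two-finger parallel gripper is mounted at the origin on the work surface. World frame = base frame: x ahead of the robot, y to its left, z up, the work surface at z = 0. Lengths are in m, angles in degrees, forces in N, time in s.
With the tool pointing down it reaches from about 0.35 to 0.775 m from the base axis. Payload 7.3 kg.
Tool frame: the origin (TCP) lies between the finger pads; the fingertips stand env.finger_overhang ahead of it and the grasp point (between the pads) lies 8 mm behind it (env.finger_overhang is the distance from the TCP to the fingertips, in m); x points along the fingers, z is the direction in which the jaws open and shut, and the axes are right-handed (so a half turn about x gives the same grasp; the last joint's range is limited). The gripper opens to 92 mm and grips with 3 to 60 N. Pads are 19 mm wide; open, the fingers measure 130 mm over their backs; the gripper's body (75 mm by 190 mm) begins 47 mm behind the grasp point.
Start: joints at [-84.282, 19.595, 87.324, -0, 73.075, -8.365], TCP at [0.128, -0.509, 0.238] pointing down, gripper open.
Joint ranges: [-145.02, 145.02], [-44.19, 115.74], [2.07, 154.8], [-57.11, 237.11], [16.16, 152.29], [-177.93, 177.93]. Speed limits (degrees/s): [147.25, 147.25, 180, 180, 180, 180].

INTERFACE

Orientations are given as [roll, pitch, yaw] about the fixed x, y, z axes, in that order (R = Rz(yaw) Ry(pitch) Rx(roll)).
In Python, from station import env gives the robot as it stands. Calls block until the motion is done:
- env.goto(position, orientation): joint-space move of the TCP to a pose.
- env.servo_line(position, rotation=None, v=0.15): straight line of the TCP; rotation=None keeps the orientation; v is the mean speed in m/s.
- env.move_j(angles): joint-space move.
- env.let_go() and env.grab(): open the fingers fully, or close them until they stop; the grip force is fixed at half the most.
- env.hold(seconds).
- env.ik(position, orientation): joint angles nearest the present ones, or None.
- env.camera(name): name is "scene" or "top"; returns a dict with "color" (400x640x3 uint8, red, green, blue), "z_map" (400x640 float32, m along the optical axis (not along the pixel's ray), 0 where there is no reading), "mtx" (3x3 intrinsics, pixels), "dist_coeffs" ([k1, k2, p1, p2, k3] as OpenCV has them; the pictures are not rectified), "R" (3x3) and "t" (3): a world point X has camera coordinates R X + t. Camera axes: x right, y down, z forward; pixel columns grow to the right and rows downward; lengths in m; the calibration is good to about 2 mm. A picture is of the moment at which its call begins.
A pose or a line that the arm cannot do raises env.MotionError and nothing moves.
- env.hand_in(): hands the job in, once; it reports no verdict.
Readings, each from a call of its own:
- env.read_t(): time.
- env.read_joint_pos(): joint angles.
- env.read_joint_velocities(): joint speeds.
- env.read_joint_efforts(): joint torques, N m.
- env.read_ee_pos(): TCP position.
- env.read_orientation(): TCP orientation.
- env.read_force(): force on the tool from outside, world axes, zero at the start.
- env.read_wrist_torque(): the same for the moment, N m.
- env.read_width(): finger opening in m.
Only numpy, scipy, OpenCV 4.12 (cv2) and the standard library are available. Lean on these libraries where they do the work, as an engineer would, in place of code of your own. Each camera call takes 0.05 s, during which the arm holds its last target. There are 200 camera calls.

## Working session

There is one attempt and no reset: what is moved stays moved. The work goes in short steps, each a Python script; the robot and the scene stay as the last script left them, time stands still between calls to the robot, and variables do not carry over. Pictures are saved under pics/ and viewed, on a budget of 10 in all, crops included, one or two more only if the job needs it, and the job is handed in when it is done.

```bash
ls; mkdir -p pics
cat > h.py <<'E'
from station import env
import numpy as np, cv2
from scipy.spatial.transform import Rotation as Ro
def shot(n,save=None):
    c=env.camera(n)
    if save: cv2.imwrite('pics/'+save,c['color'][:,:,::-1])
    return c
def cloud(c):
    h,w=c['z_map'].shape
    u,v=np.meshgrid(np.arange(w),np.arange(h))
    p=cv2.undistortPoints(np.stack([u,v],-1).reshape(-1,1,2).astype(float),np.array(c['mtx']),np.array(c['dist_coeffs'])).reshape(h,w,2)
    z=c['z_map'][...,None].astype(float)
    P=np.concatenate([p*z,z],-1)
    W=(P-np.array(c['t']))@np.array(c['R'])
    W[c['z_map']==0]=np.nan
    return W
E
python3 - <<'E'
from h import *
for n in('scene','top'):
    c=shot(n,n+'1.png'); np.savez(n+'1.npz',**{k:np.array(v) for k,v in c.items()})
    R=np.array(c['R']);print(n,-R.T@np.array(c['t']),R.round(2).tolist(),np.array(c['mtx']).round(0).tolist())
print(env.finger_overhang,env.read_t(),env.read_orientation())
E
```

```text
pics
scene [0.98492537 0.60383453 1.42882252] [[-0.81, 0.59, 0.0], [0.5, 0.69, -0.52], [-0.31, -0.42, -0.85]] [[475.0, 0.0, 321.0], [0.0, 475.0, 191.0], [0.0, 0.0, 1.0]]
top [ 0.33469685 -0.04991376  1.11704594] [[0.06, -1.0, -0.0], [-0.98, -0.06, -0.21], [0.21, 0.01, -0.98]] [[371.0, 0.0, 317.0], [0.0, 371.0, 200.0], [0.0, 0.0, 1.0]]
0.011 0.1 [172.00797925  89.92298192  96.09131265]
```

View pics/scene1.png

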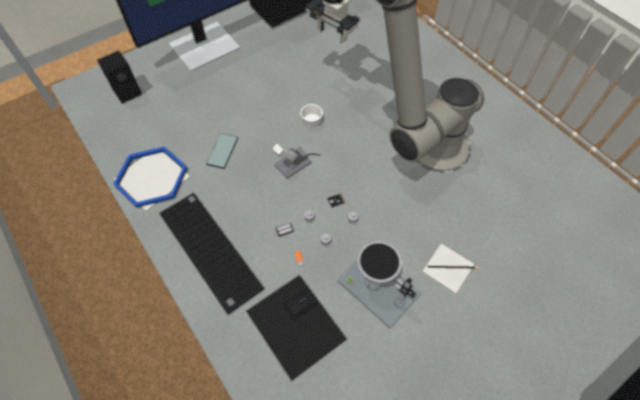

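View pics/top1.png

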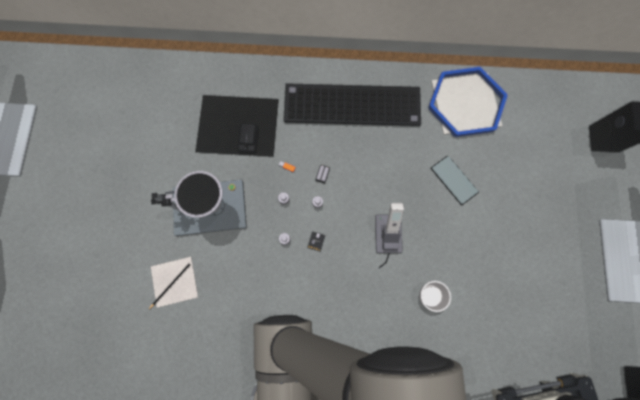

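The top view shows masses at (284,198), (318,202) and (284,239), the pan at (198,194) with the post to its left at (160,199), and the sensor in its dock near (393,225). Next I'll enlarge these areas and get positions from depth.

Run:
```python
from h import *
T={k:v for k,v in np.load('top1.npz').items()};S={k:v for k,v in np.load('scene1.npz').items()}
WT=cloud(T);WS=cloud(S);np.save('WT.npy',WT);np.save('WS.npy',WS)
print('desk z',np.nanmedian(WT[250:300,300:400,2]),np.nanmedian(WS[200:240,400:420,2]))
for W,n,pts in((WT,'T',[(284,198),(318,202),(284,239)]),(WS,'S',[(309,216),(353,217),(326,239)])):
    for u,v in pts:
        P=W[v-9:v+10,u-9:u+10].reshape(-1,3);P=P[(P[:,2]>.012)]
        Q=P[(P[:,2]>.033)]
        print(n,u,v,len(P),P.mean(0).round(4),((P.min(0)+P.max(0))/2).round(4),P[:,2].max().round(4),len(Q),Q.mean(0).round(4))
for W,n,(u0,u1,v0,v1) in((WT,'T',(145,260,160,245)),(WS,'S',(330,430,230,330))):
    P=W[v0:v1,u0:u1].reshape(-1,3);
    Q=P[(P[:,2]>.17)&(P[:,2]<.19)];(c,r,_)=cv2.minEnclosingCircle(Q[:,:2].astype(np.float32))
    print(n,'pan',len(Q),c,r,np.median(Q[:,2]))
    Q=P[(P[:,2]>.013)&(P[:,2]<.023)];print(' base',len(Q),cv2.minAreaRect(Q[:,:2].astype(np.float32)))
    Q=P[(P[:,2]>.195)];print(' posttop',len(Q),Q.mean(0),Q.max(0))
def crop(c,u0,u1,v0,v1,W,H): return cv2.resize(c['color'][v0:v1,u0:u1,::-1],(W,H),interpolation=cv2.INTER_CUBIC)
a=crop(T,145,265,165,245,400,267);b=crop(S,330,430,235,330,400,380)
a2=crop(T,355,435,190,280,356,400)[:267];
c1=crop(S,260,340,130,190,400,300)
a2=cv2.resize(crop(T,360,430,195,273,240,267),(400,267))
img=np.zeros((600,800,3),np.uint8);img[:267,:400]=a;img[:267,400:]=crop(T,365,435,200,247,400,267)
img[267:600,:400]=crop(S,340,425,235,306,400,333);img[267:600,400:]=crop(S,265,335,135,193,400,333)
cv2.imwrite('pics/crops1.png',img)
```

```text
desk z 0.0012083420385595991 0.00188910120898465
T 284 198 96 [0.5722 0.0645 0.0333] [0.5738 0.0656 0.0316] 0.0489 42 [0.5744 0.0651 0.0403]
T 318 202 98 [ 0.5664 -0.0378  0.0325] [ 0.5676 -0.0373  0.0303] 0.0483 38 [ 0.568  -0.0376  0.0402]
T 284 239 100 [0.4517 0.0525 0.0338] [0.4523 0.0531 0.0303] 0.0465 34 [0.4523 0.0531 0.042 ]
S 309 216 88 [ 0.5688 -0.0299  0.0307] [ 0.5668 -0.0351  0.0301] 0.048 34 [ 0.566  -0.032   0.0403]
S 353 217 83 [0.4534 0.0602 0.0319] [0.4515 0.0485 0.0308] 0.0493 39 [0.4515 0.0583 0.039 ]
S 326 239 89 [0.5752 0.0723 0.0312] [0.5727 0.0695 0.0299] 0.0465 38 [0.5744 0.0686 0.0394]Traceback (most recent call last):
  File "<stdin>", line 12, in <module>
ValueError: not enough values to unpack (expected 3, got 2)
```

```bash
cat > a.py <<'E'
from h import *
T=dict(np.load('top1.npz'));S=dict(np.load('scene1.npz'))
WT=np.load('WT.npy');WS=np.load('WS.npy')
for W,n,(u0,u1,v0,v1) in((WT,'T',(140,260,160,245)),(WS,'S',(330,430,230,330))):
    P=W[v0:v1,u0:u1].reshape(-1,3);
    Q=P[(P[:,2]>.17)&(P[:,2]<.19)];d=np.hypot(*(Q[:,:2]-np.median(Q[:,:2],axis=0)).T);Q=Q[d<.07]
    c,r=cv2.minEnclosingCircle(Q[:,:2].astype(np.float32))
    print(n,'pan',len(Q),Q.mean(0),c,r,np.median(Q[:,2]))
    Q=P[(P[:,2]>.013)&(P[:,2]<.023)];print(' base',len(Q),cv2.minAreaRect(Q[:,:2].astype(np.float32)))
    Q=P[(P[:,2]>.195)];print(' posttop',len(Q),Q.mean(0),Q.max(0))
for W,n,(u0,u1,v0,v1) in((WT,'T',(365,415,190,260)),(WS,'S',(265,325,135,185))):
    P=W[v0:v1,u0:u1].reshape(-1,3);Q=P[P[:,2]>.075];m=np.median(Q[:,:2],axis=0)
    Q=Q[np.hypot(*(Q[:,:2]-m).T)<.09]
    m=Q.mean(0);U,s,V=np.linalg.svd(Q-m);print(n,'bar',len(Q),m,s/np.sqrt(len(Q)),V.round(3).tolist(),Q.min(0),Q.max(0))
    Q=P[(P[:,2]>.007)&(P[:,2]<.075)];print(' dock',len(Q),Q.min(0),Q.max(0),cv2.minAreaRect(Q[:,:2].astype(np.float32)))
    np.save('dock'+n,P)
def crop(c,u0,u1,v0,v1,W,H): return cv2.resize(c['color'][v0:v1,u0:u1,::-1],(W,H),interpolation=cv2.INTER_CUBIC)
img=np.zeros((600,800,3),np.uint8);img[:267,:400]=crop(T,145,265,165,245,400,267);img[:267,400:]=crop(T,355,435,200,253,400,267)
img[267:600,:400]=crop(S,340,425,235,306,400,333);img[267:600,400:]=crop(S,265,335,135,193,400,333)
cv2.imwrite('pics/crops1.png',img)
E
python3 a.py
```

```text
T pan 1749 [0.53780465 0.2703575  0.1816626 ] (0.5384495258331299, 0.27585771679878235) 0.06666576862335205 0.18171525592187113
 base 1885 ((0.5345828533172607, 0.2895239591598511), (0.14948557317256927, 0.21517561376094818), 10.422245979309082)
 posttop 48 [0.52074637 0.36764609 0.2102094 ] [0.52769496 0.37662457 0.21685828]
S pan 1413 [0.53707075 0.27534584 0.18238934] (0.5371676087379456, 0.27968814969062805) 0.06877724826335907 0.1823892955756308
 base 1649 ((0.5409316420555115, 0.2953695058822632), (0.3373894989490509, 0.213820680975914), 10.052366256713867)
 posttop 36 [0.52075685 0.37256793 0.21166373] [0.52703788 0.37879436 0.22076923]
T bar 380 [ 0.51897057 -0.25112404  0.1195042 ] [0.02903907 0.01031683 0.00550933] [[-0.615, -0.017, -0.788], [-0.087, -0.992, 0.09], [0.783, -0.124, -0.609]] [ 0.47606797 -0.27335206  0.07508947] [ 0.55467926 -0.23417908  0.15104995]
 dock 794 [ 0.41119682 -0.32968855  0.00701744] [ 0.61930799 -0.2138459   0.07480384] ((0.5197641849517822, -0.2611391544342041), (0.09928514063358307, 0.21740569174289703), 79.4579086303711)
S bar 187 [ 0.52339955 -0.24227302  0.12053193] [0.02910421 0.01025323 0.0074465 ] [[-0.619, 0.072, -0.782], [0.33, 0.927, -0.176], [-0.712, 0.367, 0.598]] [ 0.47629024 -0.26822749  0.0750122 ] [ 0.55241339 -0.22881883  0.15200398]
 dock 665 [ 0.33414955 -0.39639746  0.00702103] [ 0.61034801 -0.12652911  0.07416856] ((0.4714604616165161, -0.26398369669914246), (0.2198939025402069, 0.21853861212730408), 53.89030838012695)
```

View pics/crops1.png

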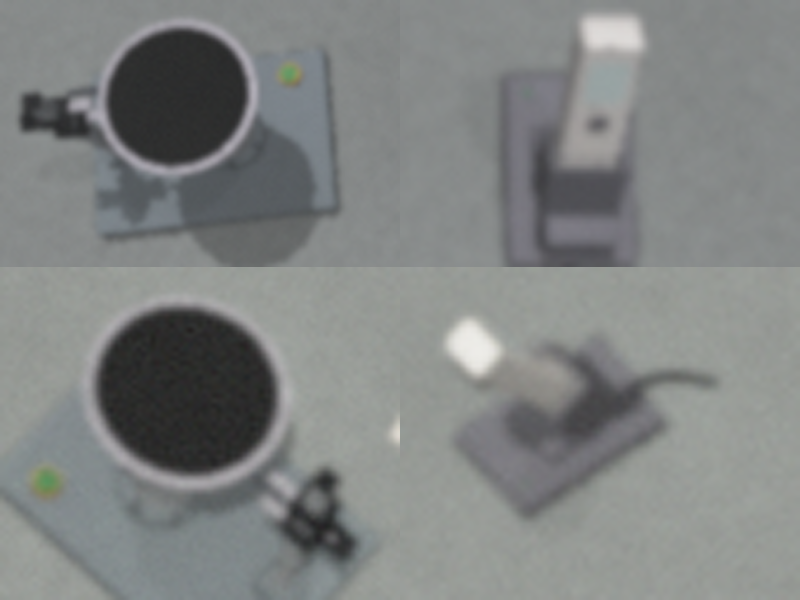

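The top crops show the marker and post on the pan's +y side, with the pan and post line about 10° off world y. The sensor leans towards +x with its display facing the robot. Next I'll fit the bar, the marker height and the obstacles.

```bash
cat > b.py <<'E'
from h import *
from scipy.optimize import least_squares
T=dict(np.load('top1.npz'));S=dict(np.load('scene1.npz'))
WT=np.load('WT.npy');WS=np.load('WS.npy')
pts=[]
for k,W,(u0,u1,v0,v1) in((0,WT,(385,410,198,245)),(1,WS,(268,310,140,175))):
    P=W[v0:v1,u0:u1].reshape(-1,3)
    P=P[(P[:,2]>.08)&(np.hypot(P[:,0]-.52,P[:,1]+.247)<.075)];pts.append(P)
def bar(p):
    yaw,lean=p[3:5]; return Ro.from_euler('ZY',[yaw,lean-np.pi/2]).as_matrix()
def res(p):
    R=bar(p);r=[]
    for k,P in enumerate(pts):
        s=1 if k else -1
        q=np.abs((P+s*p[5:8]-p[:3])@R)-np.array([.07,.017,.012])
        d=np.linalg.norm(np.maximum(q,0),axis=1)+np.minimum(q.max(1),0); r.append(d)
    return np.concatenate(r+[ [ (p[4]-np.radians(30))*.3 ], p[5:8]*3])
for y0 in(0,.2,-.2):
    f=least_squares(res,[.505,-.247,.09,y0,.5,0,0,0],loss='soft_l1',f_scale=.003)
    print(f.cost,f.x[:3].round(4),np.degrees(f.x[3:5]).round(2),f.x[5:].round(4),bar(f.x).round(3).tolist())
for y,z in((-.25,.1),): 
    P=WT[200:265,370:412].reshape(-1,3);Q=P[(P[:,2]>.008)&(P[:,2]<.03)];print('dockplate',cv2.minAreaRect(Q[:,:2].astype(np.float32)),np.median(Q[:,2]))
# objects
P=WT[155:255,270:335].reshape(-1,3);m=((P[:,2]>.006)).reshape(100,65).astype(np.uint8)
n,l,st,_=cv2.connectedComponentsWithStats(m)
for i in range(1,n):
    if st[i,4]>15:
        Q=P[(l==i).ravel()];print(st[i,:2]+[270,155],Q[:,:2].min(0).round(3),Q[:,:2].max(0).round(3),Q[:,2].max().round(3))
# marker, balance frame
a=np.radians(10.3);B=np.array([[np.cos(a),-np.sin(a),0],[np.sin(a),np.cos(a),0],[0,0,1]])
for n,W,(u0,u1,v0,v1),C in(('T',WT,(140,182,175,225),T),('S',WS,(385,425,265,310),S)):
    P=(W[v0:v1,u0:u1].reshape(-1,3)-[.5385,.2725,0])@B;col=C['color'][v0:v1,u0:u1].reshape(-1,3).mean(1)
    k=(P[:,1]>.066)&(P[:,2]>.03)&(np.abs(P[:,0])<.06)
    print(n);h=P[k];cc=col[k];o=np.argsort(-h[:,2])[::3]
    print(np.c_[h[o]*1000,cc[o]].round(0).astype(int).tolist())
E
python3 b.py
python3 - <<'E'
from h import *
B=Ro.from_euler('ZY',[0,-60],degrees=True).as_matrix()
for tilt in(0,15,30):
    x=-B[:,2]; R0=np.column_stack([x,np.cross(B[:,1],x),B[:,1]])
    R0=Ro.from_euler('y',tilt,degrees=True).as_matrix()@R0
    for s in(1,-1):
        R=R0*[1,s,s]
        print(tilt,s,R[:,0].round(2),env.ik([.515,-.25,.12],Ro.from_matrix(R).as_euler('xyz',degrees=True)))
E
```

```text
0.0005995266711375774 [ 0.506  -0.253   0.0849] [ 3.39 32.46] [ 0.0015 -0.0015  0.0003] [[0.536, -0.059, -0.842], [0.032, 0.998, -0.05], [0.844, 0.0, 0.537]]
0.0005994988718927078 [ 0.506  -0.2531  0.0849] [ 3.52 32.48] [ 0.0015 -0.0015  0.0003] [[0.536, -0.061, -0.842], [0.033, 0.998, -0.052], [0.844, 0.0, 0.537]]
0.0005995266711375776 [ 0.506  -0.253   0.0849] [ 3.39 32.46] [ 0.0015 -0.0015  0.0003] [[0.536, -0.059, -0.842], [0.032, 0.998, -0.05], [0.844, 0.0, 0.537]]
dockplate ((0.46992015838623047, -0.2556041479110718), (0.14609190821647644, 0.07803477346897125), 3.0483055114746094) 0.014927262338416732
[279 162] [0.665 0.041] [0.693 0.089] 0.014
[315 165] [ 0.632 -0.071] [ 0.689 -0.027] 0.023
[278 193] [0.559 0.05 ] [0.588 0.081] 0.049
[312 197] [ 0.553 -0.053] [ 0.582 -0.022] 0.048
[279 233] [0.436 0.038] [0.468 0.068] 0.046
[310 233] [ 0.439 -0.049] [ 0.476 -0.022] 0.013
[313 242] [ 0.426 -0.054] [ 0.45  -0.033] 0.014
T
[[-3, 93, 217, 53], [0, 99, 216, 57], [3, 101, 215, 75], [6, 99, 215, 85], [-2, 97, 214, 53], [-3, 92, 214, 59], [-5, 97, 213, 57], [-6, 102, 213, 69], [-2, 10
[... 3909 characters left out ...]
0], [9, 108, 31, 128], [8, 96, 31, 125], [-9, 91, 30, 120]]
0 1 [ 0.87  0.   -0.5 ] [-57.61136526  32.62762212 129.59973502 111.57237761  51.8489266
 109.13365972]
0 -1 [ 0.87  0.   -0.5 ] [-57.61136526  32.62762212 129.59973502 111.57237761  51.8489266
 -70.86634028]
15 1 [ 0.71  0.   -0.71] [-51.33770366  25.0868165  122.0928077   88.75270168  33.52283652
 140.02565407]
15 -1 [ 0.71  0.   -0.71] [-51.33770366  25.0868165  122.0928077   88.75270168  33.52283652
 -39.97434593]
30 1 [ 0.5   0.   -0.87] [ -44.68029682   23.12400063  112.16697039   44.5942501    30.05036322
 -171.05506164]
30 -1 [ 0.5   0.   -0.87] [-44.68029682  23.12400063 112.16697039  44.5942501   30.05036322
   8.94493836]
```

The fingers' top faces are at z≈172 and 137 mm, so the window is centred near 153 mm. The empty pointer is at about 175 mm, so one mass should do. I'll pick mass 1 with the jaws along the balance x axis, set it 25 mm off the pan centre to leave room for another, and check.

```bash
cat >> h.py <<'E'
A=np.radians(10.3);BX=np.array([np.cos(A),np.sin(A),0]);BY=np.array([-np.sin(A),np.cos(A),0]);PAN=np.array([.5385,.2725,0])
def ori(x,z):
    "tool euler from finger direction x and jaw direction z"
    return Ro.from_matrix(np.column_stack([x,np.cross(z,x),z])).as_euler('xyz',degrees=True)
def best(p,x,z):
    "the half-turn variant with the smaller last joint"
    c=[(abs(q[5]),tuple(o)) for o in(ori(x,z),ori(x,-np.array(z))) if (q:=env.ik(p,o)) is not None]
    return np.array(min(c)[1])
D=np.array([0,0,-1.])
E
python3 - <<'E'
from h import *
m=np.array([.574,.067,0]);o=best(m+[0,0,.2],D,BX)
q=PAN-.025*BY
for p in(m+[0,0,.017],q+[0,0,.3]):print(env.ik(p,o).round(0))
env.goto(m+[0,0,.25],o);env.servo_line(m+[0,0,.017],v=.15)
f0=env.read_force();env.grab();print('width',env.read_width(),f0)
env.servo_line(m+[0,0,.08],v=.12);print(env.read_width(),env.read_force(),env.read_t())
env.servo_line(m+[0,0,.26],v=.25)
env.goto(q+[0,0,.26],o);env.hold(.2);print(env.read_force())
env.servo_line(q+[0,0,.202],v=.1);env.servo_line(q+[0,0,.1725],v=.03);env.hold(.6)
print(env.read_force(),env.read_ee_pos(),env.read_t())
for n in('scene','top'):
    c=shot(n,n+'2.png');np.savez(n+'2.npz',**{k:np.array(v) for k,v in c.items()})
    W=cloud(c);P=W.reshape(-1,3);r=np.hypot(*(P[:,:2]-PAN[:2]).T)
    L=(P-PAN)@np.column_stack([BX,BY,[0,0,1]]);k=(r<.055)&(L[:,1]>.01)&(P[:,2]<.19)&(P[:,2]>.1)
    print(n,k.sum(),np.median(P[k,2]))
E
```

```text
[ -1.  40.  93.  -0.  48. -11.]
[17. 25. 69. -0. 86.  7.]
width 0.031100523255852348 [ 0.36059362 -0.44561727  0.45697284]
0.030978367931602 [-0.20649224  0.69321188 -2.27011574] 6.025
[ 0.90171124  1.08489038 -2.52505992]
[0.10752968 0.444943   0.28364625] [0.54301511 0.24791584 0.17251502] 10.3167
scene 423 0.15736375779408276
top 0 nan<stdin>:2: UserWarning: Gimbal lock detected. Setting third angle to zero since it is not possible to uniquely determine all angles.
  return _methods._mean(a, axis=axis, dtype=dtype,
  ret = ret.dtype.type(ret / rcount)
```

The weight is now on the pan: the wrist force went from −2.5 to about 0 N and the pan is at 0.157. I'll release, retreat and look.

```bash
python3 -W ignore - <<'E'
from h import *
env.let_go();p=env.read_ee_pos();env.servo_line([p[0],p[1],.30],v=.15)
env.goto([.45,-.05,.35],best([.45,-.05,.35],D,BX));print(env.read_t(),env.read_force())
img=np.zeros((600,800,3),np.uint8)
def crop(c,u0,u1,v0,v1,W,H): return cv2.resize(c['color'][v0:v1,u0:u1,::-1],(W,H),interpolation=cv2.INTER_CUBIC)
for n in('scene','top'):
    c=env.camera(n);np.savez(n+'3.npz',**{k:np.array(v) for k,v in c.items()})
    W=cloud(c);P=W.reshape(-1,3)
    L=(P-PAN)@np.column_stack([BX,BY,[0,0,1]]);r=np.hypot(L[:,0],L[:,1])
    k=(r<.055)&(L[:,1]>.01)&(L[:,2]<.19)&(L[:,2]>.1);print(n,k.sum(),np.median(L[k,2]))
    k=(r<.055)&(L[:,2]>.176)&(L[:,2]<.22);print(' mass',k.sum(),L[k].mean(0),L[k].max(0))
    k=(L[:,1]>.055)&(L[:,1]<.088)&(np.abs(L[:,0])<.03)&(L[:,2]>.1)&(L[:,2]<.2)
    col=c['color'].reshape(-1,3).mean(1);h=L[k];o=np.argsort(-h[:,2]);print((np.c_[h[o]*1000,col[k][o]]).round(0).astype(int)[::2].tolist())
    if n=='scene': img[:,400:]=crop(c,355,425,235,340,400,600)
    else: img[:,:400]=crop(c,145,245,145,295,400,600)
cv2.imwrite('pics/placed.png',img)
E
```

```text
13.6917 [-0.73815076 -0.36983928 -0.52917057]
scene 425 0.1580552208396729
 mass 106 [ 0.00130172 -0.02142246  0.19037313] [ 0.01392324 -0.0074179   0.20567618]
[[8, 88, 178, 139], [2, 76, 176, 178], [6, 76, 175, 168], [6, 72, 175, 152], [1, 72, 174, 160], [6, 80, 174, 174], [2, 84, 173, 178], [1, 80, 172, 181], [-1, 78, 171, 169], [2, 74, 170, 173], [-20, 58, 162, 168], [2, 57, 162, 128], [-8, 57, 160, 144], [12, 66, 160, 104], [24, 58, 160, 153], [7, 62, 159, 153], [-4, 60, 159, 165], [11, 79, 159, 122], [1, 60, 159, 166], [-12, 61, 159, 161], [-10, 62, 157, 144], [12, 81, 157, 111], [10, 83, 157, 121], [-13, 56, 156, 157], [2, 62, 156, 158], [-11, 58, 156, 163], [12, 59, 156, 159], [16, 55, 156, 160], [9, 75, 155, 117], [11, 69, 155, 95], [11, 77, 154, 105], [-27, 56, 154, 161], [9, 57, 154, 162], [-17, 58, 154, 168], [7, 84, 153, 135], [13, 57, 152, 162], [11, 70, 151, 96], [0, 81, 141, 138], [-1, 73, 140, 138], [-2, 77, 138, 143], [3, 88, 135, 106]]
top 501 0.15704251605124264
 mass 128 [-0.00218241 -0.02871072  0.18983522] [ 0.01602477 -0.01193879  0.20114948]
[[2, 86, 178, 72]
[... 359 characters left out ...]
, [14, 78, 158, 145], [1, 58, 157, 170], [15, 60, 157, 126], [-16, 56, 157, 163], [13, 68, 157, 100], [10, 68, 156, 108], [7, 58, 156, 163], [-18, 56, 156, 146], [-10, 56, 156, 162], [16, 63, 156, 113], [14, 71, 155, 103], [4, 56, 155, 161], [13, 63, 155, 104], [20, 55, 154, 165], [15, 82, 154, 149], [11, 64, 154, 113], [5, 59, 153, 168], [12, 72, 153, 111], [15, 56, 153, 157], [-1, 87, 143, 51], [5, 85, 142, 95], [-3, 85, 141, 54], [-8, 86, 139, 51], [5, 83, 139, 130], [7, 72, 138, 145], [0, 86, 137, 69], [7, 70, 137, 147], [2, 78, 137, 150], [5, 78, 137, 146], [5, 73, 136, 161], [8, 81, 136, 142], [7, 68, 136, 152], [4, 87, 135, 82], [8, 76, 135, 140], [2, 69, 134, 152], [6, 77, 133, 153]]
```

View pics/placed.png

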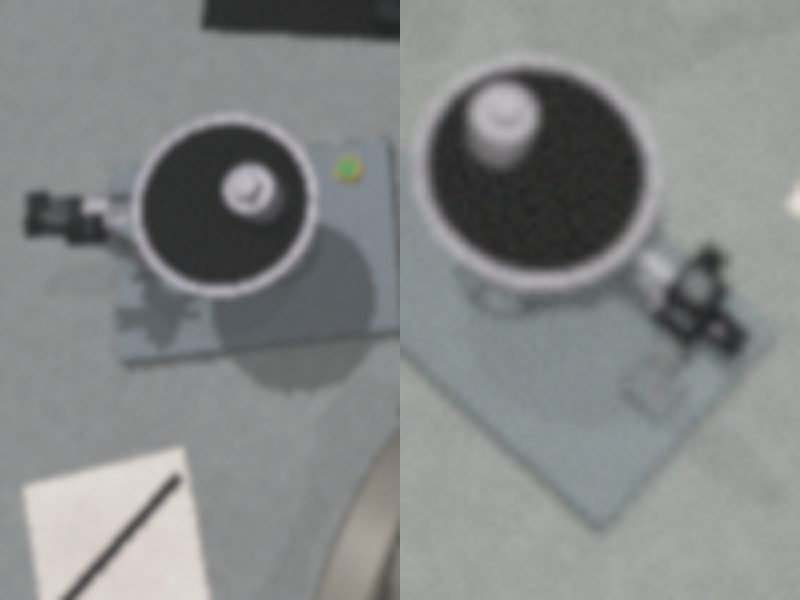

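The pointer (z≈155.5 mm) rests midway between the fingers (172.5 and 137 mm), and the single mass stands upright on the pan. Now the sensor, planned first.

```bash
cat >> h.py <<'E'
SB=Ro.from_euler('ZY',[3.3,31.5-90],degrees=True).as_matrix();SC=np.array([.506,-.253,.085])
SX=-SB[:,2]
G=SC+.015*SB[:,0]+.008*SX   # TCP at grasp
E
python3 -W ignore - <<'E'
from h import *
print(SB.round(3),G)
for s in(1,-1):
    o=ori(SX,s*SB[:,1])
    for p in(G-.1*SX+[0,0,.12],G-.1*SX,G,G+.08*SB[:,0],G+.08*SB[:,0]+[0,0,.1]):
        q=env.ik(p,o);print(s,p.round(3),None if q is None else q.round(0))
    for psi in range(-180,180,30):
        b=np.array([np.cos(np.radians(psi)),np.sin(np.radians(psi)),0])
        jy=np.cross([0,0,1],b);t=PAN+[0,0,.1565+.12+.016]-.035*b+.008*D
        q=env.ik(t,ori(D,s*jy));print('  fin',psi,None if q is None else q.round(0))
E
```

```text
[[ 0.522 -0.058 -0.851]
 [ 0.03   0.998 -0.049]
 [ 0.853  0.     0.522]] [ 0.52063429 -0.25215619  0.09360961]
1 [ 0.436 -0.257  0.266] [-71.   8. 126.  75.  58. 145.]
1 [ 0.436 -0.257  0.146] [-71.  26. 133.  92.  55. 115.]
1 [ 0.521 -0.252  0.094] [-58.  36. 127. 108.  52. 109.]
1 [ 0.562 -0.25   0.162] [-52.  28. 121. 101.  46. 127.]
1 [ 0.562 -0.25   0.262] [-52.  16. 115.  84.  45. 151.]
  fin -180 [ 19.  30.  63.  -0.  87. 109.]
  fin -150 [20. 31. 63. -0. 87. 80.]
  fin -120 [22. 30. 64. -0. 86. 52.]
  fin -90 [23. 28. 66. -0. 85. 23.]
  fin -60 [23. 26. 69. -0. 84. -7.]
  fin -30 [ 22.  24.  73.  -0.  83. -38.]
  fin 0 [ 21.  23.  75.  -0.  82. -69.]
  fin 30 [  19.   23.   75.   -0.   82. -101.]
  fin 60 [  17.   23.   74.   -0.   82. -133.]
  fin 90 [  16.   25.   72.   -0.   83. -164.]
  fin 120 [ 16.  27.  69.  -0.  84. 166.]
  fin 150 [ 17.  29.  66.  -0.  86. 137.]
-1 [ 0.436 -0.257  0.266] [-71.   8. 126.  75.  58. -35.]
-1 [ 0.436 -0.257  0.146] [-71.  26. 133.  92.  55. -65.]
-1 [ 0.521 -0.252  0.094] [-58.  36. 127. 108.  52. -71.]
-1 [ 0.562 -0.25   0.162] [-52.  28. 121. 101.  46. -53.]
-1 [ 0.562 -0.25   0.262] [-52.  16. 115.  84.  45. -29.]
  fin -180 [ 19.  30.  63.  -0.  87. -71.]
  fin -150 [  20.   31.   63.   -0.   87. -100.]
  fin -120 [  22.   30.   64.   -0.   86. -128.]
  fin -90 [  23.   28.   66.   -0.   85. -157.]
  fin -60 [ 23.  26.  69.  -0.  84. 173.]
  fin -30 [ 22.  24.  73.  -0.  83. 142.]
  fin 0 [ 21.  23.  75.  -0.  82. 111.]
  fin 30 [19. 23. 75. -0. 82. 79.]
  fin 60 [17. 23. 74. -0. 82. 47.]
  fin 90 [16. 25. 72. -0. 83. 16.]
  fin 120 [ 16.  27.  69.  -0.  84. -14.]
  fin 150 [ 17.  29.  66.  -0.  86. -43.]
```

```bash
python3 -W ignore - <<'E'
from h import *
o=ori(SX,-SB[:,1])
env.goto(G-.1*SX+[0,0,.12],o);env.servo_line(G-.1*SX,v=.15)
f0=np.array(env.read_force());env.servo_line(G,v=.08);print(f0,env.read_force())
env.grab();env.hold(.2);print('w',env.read_width(),np.array(env.read_force())-f0,env.read_wrist_torque(),env.read_t())
c=env.camera('top');np.savez('top4.npz',**{k:np.array(v) for k,v in c.items()});s=env.camera('scene')
r=lambda im,u0,u1,v0,v1:cv2.resize(im[v0:v1,u0:u1,::-1],(400,450),interpolation=cv2.INTER_CUBIC)
cv2.imwrite('pics/grasp.png',np.hstack([r(c['color'],350,440,190,291),r(s['color'],260,340,110,200)]))
E
```

```text
[ 0.77068792 -0.31255204  0.59977711] [-0.12742572  0.37086985 -0.61304844]
w 0.03392428629319796 [ 0.39429892 -0.39512499 -0.72227673] [-0.01405195  0.4269281  -0.020654  ] 18.4667
```

View pics/grasp.png

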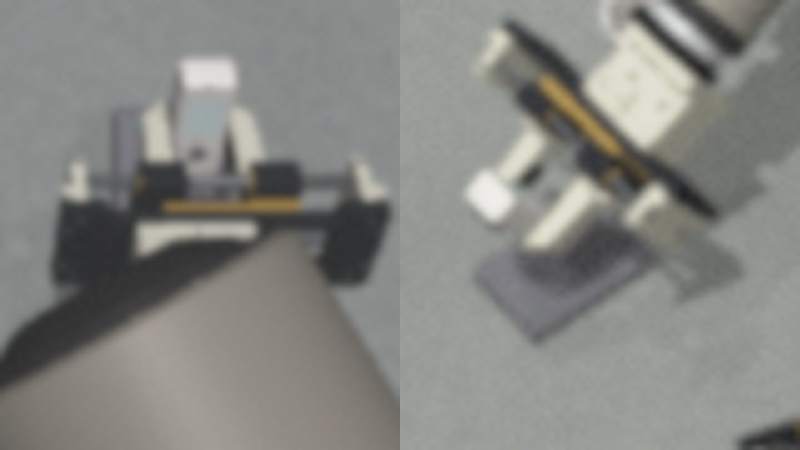

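The fingers hold the bar at 33.9 mm with small forces. I'll draw it out in steps, watching the force.

```bash
python3 -W ignore - <<'E'
from h import *
for d in(.008,.02,.035,.05,.07):
    env.servo_line(G+d*SB[:,0],v=.05);f=np.array(env.read_force());print(d,f.round(2),env.read_width())
    if np.linalg.norm(f)>15: break
else:
    env.servo_line(G+.07*SB[:,0]+[0,0,.18],v=.15)
    c=env.camera('top');np.savez('top5.npz',**{k:np.array(v) for k,v in c.items()});s=env.camera('scene')
    np.savez('scene5.npz',**{k:np.array(v) for k,v in s.items()})
    cv2.imwrite('pics/out.png',np.hstack([c['color'][100:300,300:500,::-1],s['color'][50:250,200:400,::-1]]).repeat(2,0).repeat(2,1))
print(env.read_t(),env.read_force())
E
```

```text
0.008 [-0.09 -0.43 -1.27] 0.03382712899514429
0.02 [-0.2   0.81 -1.6 ] 0.03372003118433307
0.035 [ 0.34 -0.33 -0.53] 0.033940645483413065
0.05 [-0.68 -0.35 -0.74] 0.033699622744887
0.07 [ 0.77  1.28 -0.51] 0.03375994680068733
22.1667 [-0.18541501  0.30308418 -2.13644737]
```

It drew out freely, with forces under 2 N. Now I'll turn it level over the pan and check its pose from depth.

```bash
python3 -W ignore - <<'E'
from h import *
b=BY;jy=np.cross([0,0,1],b);o=ori(D,-jy)
t=PAN+[0,0,.1565+.12+.016]-.035*b+.008*D
env.goto(t+[0,0,.08],o);env.servo_line(t,v=.08);env.hold(.5)
print(env.read_t(),env.read_ee_pos(),env.read_force(),env.read_width())
ims=[]
for n in('top','scene'):
    c=env.camera(n);np.savez(n+'6.npz',**{k:np.array(v) for k,v in c.items()})
    W=cloud(c);P=W.reshape(-1,3);L=(P-PAN)@np.column_stack([BX,BY,[0,0,1]])
    col=c['color'].reshape(-1,3).astype(int)
    # head part of the bar's back, ahead of the fingers
    k=(np.abs(L[:,0])<.03)&(L[:,1]>-.02)&(L[:,1]<.09)&(L[:,2]>.275)&(L[:,2]<.335);h=L[k]
    print(n,k.sum(),h.min(0).round(4),h.max(0).round(4))
    up=h[h[:,2]>np.median(h[:,2])-.006]
    if len(up)>20:
        co=np.linalg.lstsq(np.c_[up[:,:2],np.ones(len(up))],up[:,2],rcond=None)[0];print(' plane slope deg',np.degrees(np.arctan(co[:2])).round(1),up.mean(0).round(4))
    u0,v0=(130,130) if n=='top' else (310,200)
    ims.append(cv2.resize(c['color'][v0:v0+150,u0:u0+130,::-1],(400,462),interpolation=cv2.INTER_CUBIC))
cv2.imwrite('pics/final.png',np.hstack(ims))
E
```

```text
25.6 [0.54476832 0.23805367 0.28449232] [ 0.34091095  0.04022818 -0.81936789] 0.03384150084062897Traceback (most recent call last):
  File "<stdin>", line 13, in <module>
    return umr_minimum(a, axis, None, out, keepdims, initial, where)
ValueError: zero-size array to reduction operation minimum which has no identity
```

```bash
cat > chk.py <<'E'
from h import *
ims=[]
for n in('top','scene'):
    c=env.camera(n)
    if n=='scene':
        P=cloud(c).reshape(-1,3);L=(P-PAN)@np.column_stack([BX,BY,[0,0,1]])
        k=(np.abs(L[:,0])<.03)&(L[:,1]>0)&(L[:,1]<.1)&(L[:,2]>.265)&(L[:,2]<.34);h=L[k]
        print(k.sum(),h.min(0).round(4),h.max(0).round(4))
        up=h[(h[:,2]>np.percentile(h[:,2],40))]
        co=np.linalg.lstsq(np.c_[up[:,:2],np.ones(len(up))],up[:,2],rcond=None)[0]
        print('slope',np.degrees(np.arctan(co[:2])).round(1),up.mean(0).round(4))
        o=np.argsort(h[:,1])[::6];print((h[o]*1000).round(0).astype(int).tolist())
        k=(np.hypot(L[:,0],L[:,1])<.058)&(L[:,2]>.14)&(L[:,2]<.17);print('pan',k.sum(),np.median(L[k,2]))
    u0,v0=(130,130) if n=='top' else (310,190)
    ims.append(cv2.resize(c['color'][v0:v0+150,u0:u0+130,::-1],(400,462),interpolation=cv2.INTER_CUBIC))
import sys
cv2.imwrite('pics/'+sys.argv[1],np.hstack(ims))
E
python3 -W ignore chk.py final.png
```

```text
139 [-1.85e-02  1.00e-04  2.79e-01] [0.0161 0.0232 0.312 ]
slope [0.7 0.5] [-0.002   0.0106  0.3038]
[[-13, 0, 303], [-4, 1, 301], [10, 2, 305], [6, 3, 301], [15, 4, 299], [-3, 6, 304], [-2, 7, 301], [-12, 8, 304], [9, 9, 302], [14, 10, 299], [-4, 11, 303], [16, 12, 298], [6, 13, 304], [-5, 14, 301], [-16, 15, 304], [-6, 17, 303], [11, 17, 299], [6, 19, 306], [1, 19, 299], [14, 21, 298], [12, 22, 302], [5, 22, 284], [10, 22, 306], [6, 23, 300]]
pan 963 0.15780640588160036
```

View pics/final.png

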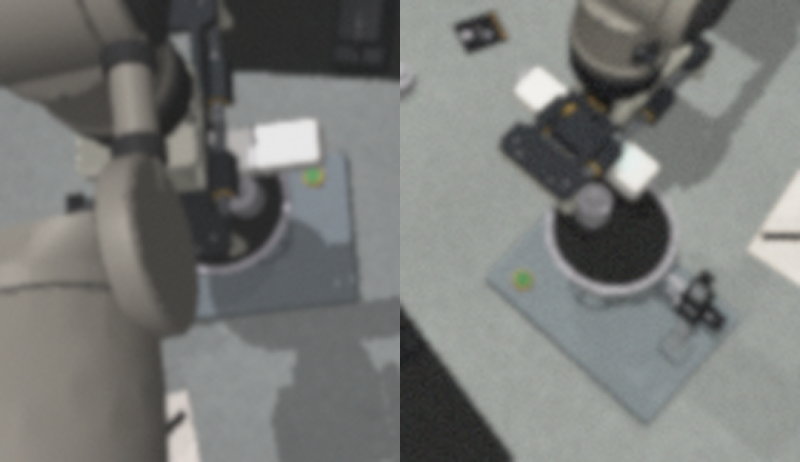

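The sensor is level (slopes about 0.5°). The head end is about 20 mm past the pan centre, which puts the face over the middle, about 0.119 m above the pan. The mass and pan are undisturbed, so I'll hand in.

Run:
```python
from h import *
print(env.read_t(),env.read_width(),np.abs(env.read_joint_velocities()).max());env.hand_in()
```

```text
25.75 0.0339855911411216 0.09682948322848527
the job is handed in; nothing more can be done
```

I handed the job in at 25.75 s, with one mass on the balance and the sensor held still over the pan. The hand-in gives no verdict.

- **Balance:** One 200 g mass was enough. I lowered it onto the pan until the pan carried its weight, then released it. Its pointer rests at about 155.5 mm, between the fingers at about 172.5 and 137 mm. The mass stands upright 25 mm off the pan's centre, and the pan sank only about 24 mm, well short of the bottom stop. I did not touch the marker.
- **Sensor:** I drew it out of the dock along its own length, with forces under 2 N. It is level to about 0.5–0.7°, and the face is within about 3 mm of the pan's centre and 118–120 mm above the pan. It touches neither pan nor mass.
- **Limits of the checks:** The two cameras disagreed by up to 5 mm in y, so I averaged them. The arm hid most of the sensor from the top camera at the end, so the final pose check rests on the scene camera and the arm's readings. I did not separately measure the other objects at the end; the arm was not seen near any of them.

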